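Seat the bearing and bring its snap ring to the groove

TASK

On the round drive hub, press the bearing collar that stands proud round the shaft stub down until it is flush with the rim of the hub. Then take the snap-ring pliers out of their stand by squeezing the two handles fully, so that the ring on their tips is spread wide, and lower the ring over the end of the shaft, centred and without forcing it against the shaft, until it is level with the groove just above the bearing. Finish while still holding it there: handles fully squeezed, ring spread level round the groove and touching neither shaft nor bearing; do not let go, and leave the other things on the bench where they are.

Things in the scene. Friction and masses are not known exactly. Their poses are not given: they have to be found in the camera images.
- hub: Grey drive hub, fixed to the bench, axis vertical: base flange 110 mm in diameter and 12 mm high, boss 92 mm in diameter with its rim 60 mm above the bench. In its recess (73 mm across) sits the bearing; a steel shaft stub 40.6 mm in diameter stands in the middle, its end (chamfered) 78 mm above the bench. Origin: centre of the underside, on the bench.
- analyser: Large off-white analyser that stands fixed in the middle of the bench, an obstacle between the left and the right side: casing from about 300 mm on the robot's side of its origin to the wall, about 210 mm to either side, front about 330 mm high with an open lid (600 mm high) behind. Origin: middle of its underside.
- groove (a point): Point on the shaft's vertical axis at mid-height of the groove, 65 mm above the bench. The groove is 8 mm high (61 to 69 mm above the bench) and 31 mm in diameter; the shaft end above it is 9 mm long. A bearing that stands proud covers the groove.
- bearing_top (a point): Centre of the top face of the steel bearing collar round the shaft (outside 71 mm, bore 42 mm, on the shaft's axis). It starts 6 to 9 mm proud of the hub's rim; flush, this point is 60 mm above the bench. It slides straight down with about 5 N of friction wherever it is pressed, and stays where it is left.
- bearing (a joint): How far the bearing is pressed in, m: 0 = 9 mm proud, 0.009 = flush with the rim (its stop).
- stand: Fixed stand of the pliers: plate 90 x 120 x 10 mm, two aluminium uprights at the back (22 mm to -x, 46 mm to either side, 120 mm high) with a forward arm each; the cross bar of the pliers rests on the arms, 115 mm above the bench, between lips 5 mm high in front and behind; lift straight up to take it out. Origin: centre of the underside, x to the ring's side, same yaw as the pliers.
- pliers: Loose snap-ring pliers, 0.17 kg, standing upright in the stand with the handles up. Origin: middle of the cross bar (105 mm along y, 8 mm high), between the pivots, 119 mm above the bench at the start; z up, y from one handle to the other. The tips are 80 mm below the origin and carry the ring, which lies level, stays on the pins and reaches from the tips to +x.
- handles (a point): Middle between the two handle pads, 55 mm above the pliers' origin: the place to grip, closing along the pliers' y, from above. Each pad is 20 mm wide along x, 54 mm high (28 to 82 mm above the origin). Over the outsides of the pads it is about 66 mm when relaxed (the pads lean outward at the top) and 40 mm when fully squeezed (pads upright, at a stop); a spring resists, about 3 N at first and 11 N at full squeeze, so grip with 25 N or more.
- jaw_l (a joint): Squeeze of the pliers, rad: 0 = relaxed, 0.232 = fully squeezed, at the stop (both handles move alike).
- ring_centre (a point): Centre of the ring's opening when spread, at the mid-height of its wire, fixed in the pliers: 16 mm to +x of the pliers' origin and 80 mm below it. Round wire 5 mm thick. Opening 35 mm across relaxed (does not pass the shaft end) and 48 mm when fully spread (4 mm clear of the shaft all round).
- timer: Bystander: white bench timer, 60 x 70 x 16 mm. Origin: centre of its underside.
- bottle_a: Bystander: small white bottle, 21 mm in diameter, 54 mm high. Origin: centre of its underside.
- bottle_b: Bystander: small white bottle, 20 mm in diameter, 54 mm high. Origin: centre of its underside.
- tape: Bystander: roll of tape, 100 mm, 25 mm high, lying. Origin: centre of its underside.
- kit_box: Bystander: small carton, 60 x 110 x 60 mm. Origin: centre of its underside.
- tweezers: Bystander: steel forceps, 128 mm long, lying. Origin: centre of its underside.
- wash: Bystander: wash bottle with bent spout, 62 x 89 x 191 mm. Origin: centre of its underside.
Not all that is in view belongs to the job. What is shaped like the hub but brown or pink is not meant.

How it is judged:
On the way, in this order (a step that is already met when the one before it is completed fails the run):
1. the bearing is pressed flush (within 1.5 mm) (value of joint bearing above 0.0075 m), for 0.2 s.
2. the pliers are lifted out of the stand by the gripper with the ring spread (value of joint jaw_l above 0.19 rad and height (world z) of ring_centre above 0.06 m and contact force between the fingers and pliers above 2 N and contact force between pliers and stand below 0.1 N), for 0.2 s.
At the end, for the whole second after the job is handed in: The bearing is flush within 1.5 mm; the gripper holds the pliers squeezed (jaw_l over 0.19 rad) and upright within 0.1 rad, still, with the spread ring centred on the shaft within 4 mm and level with the middle of the groove within 3 mm, the pliers and ring touching neither hub nor stand (value of joint bearing above 0.0075 m and value of joint jaw_l above 0.19 rad and horizontal distance between ring_centre and groove below 0.004 m and z of ring_centre in the frame of groove between -0.003 and 0.003 m and angle between pliers's own z axis and vertical below 0.1 rad and contact force between the fingers and pliers above 2 N and contact force between pliers and hub below 0.3 N and contact force between pliers and stand below 0.3 N and linear speed of pliers below 0.02 m/s); the arm keeps its last pose, push and grip.
It fails at once if the ring or pliers are forced against the hub (over 15 N) (contact force between pliers and hub above 15 N).
It fails at once if one of the other things on the bench is pushed away (over 30 mm) (distance of any of timer, bottle_a, bottle_b, tape, kit_box, tweezers, wash from where it was at the start of the episode above 0.03 m).
It also fails if it takes over 58 s, if anything falls off the work surface, if the arm or the gripper's body presses on something with over 40 N, if the wrist force passes 120 N, or if a joint passes its speed limit or range.

ROBOT

A 7-joint arm with a two-finger parallel gripper is mounted at the origin on a cart in front of the work surface, level with it; the furniture and walls round the work are solid. World frame = base frame: x ahead of the robot, y to its left, z up, the work surface at z = 0. Lengths are in m, angles in rad, forces in N, time in s.
With the tool pointing down it reaches from about 0.35 to 0.9 m from the base axis. Payload 19.9 kg.
Tool frame: the origin (TCP) lies between the finger pads; the fingertips stand 19 mm ahead of it and the grasp point (between the pads) is the TCP; z points along the fingers, y is the line along which they close (so a half turn about z gives the same grasp; the last joint's range is limited). The gripper opens to 94 mm and grips with 3 to 60 N. Pads are 16 mm wide; open, the fingers measure 119 mm over their backs; the gripper's body (75 mm by 177 mm) begins 78 mm behind the grasp point.
Start: joints at [1.298, 0.417, -0.01, 1.614, 0.005, 1.111, -0.053], TCP at [0.143, -0.608, 0.2] pointing down, gripper open.
Joint ranges: [-2.81, 2.81], [-0.39, 2.02], [-1.27, 1.25], [0.06, 2.57], [-1.19, 4.33], [0.19, 2], [-2.82, 2.82]. Speed limits (rad/s): [1.89, 1.89, 2.39, 2.39, 3.01, 3.01, 3.01].

INTERFACE

Orientations are given as a 3x3 rotation matrix whose columns are the frame's x, y, z axes.
In Python, from rig import robot gives the robot as it stands. Calls block until the motion is done:
- robot.move_ptp(position, orientation): joint-space move of the TCP to a pose.
- robot.move_linear(position, velocity=0.15, frame=None, threshold=None): straight line of the TCP; frame=None keeps the orientation; velocity is the mean speed in m/s. With threshold (N) it stops when the force on the tool has changed by that much, and returns True; else False.
- robot.goto_joints(angles): joint-space move.
- robot.gripper_to(opening): finger opening in m; the grip force is fixed at half the most; returns when the fingers have stopped.
- robot.pause(seconds).
- robot.ik(position, orientation): joint angles nearest the present ones, or None.
- robot.get_state(): the state.
- robot.grab_frame(name): name is "scene" or "side" or "wrist"; returns the picture (400x640x3 uint8, red, green, blue); there is no depth.
- robot.camera_info(name): a dict with "fx", "fy", "cx", "cy" (pixels), "rvec" (rotation vector, rad) and "tvec" (3), from world to camera coordinates, as OpenCV has them. Camera axes: x right, y down, z forward; pixel columns grow to the right and rows downward; lengths in m; the calibration is good to about 2 mm. A picture is of the moment at which its call begins: read the wrist's pose just before it. camera_info takes no time and is no camera call; for the wrist camera it gives the pose at the moment of the call.
A pose or a line that the arm cannot do raises robot.PlanningError and nothing moves.
- robot.sign_off(): hands the job in; it is judged then, once.
The state is a dict: "time": time; "qpos": joint angles; "joint_vel": joint speeds; "effort": joint torques, N m; "ee_pos": TCP position; "tool_rot": TCP orientation; "force": force on the tool from outside, world axes, zero at the start; "moment": the same for the moment, N m; "opening": finger opening in m; "grasp_force": force on a finger pad.
Only numpy, scipy, OpenCV 4.12 (cv2) and the standard library are available. Lean on these libraries where they do the work, as an engineer would, in place of code of your own. Each camera call takes 0.05 s, during which the arm holds its last target. There are 200 camera calls.

## Working session

There is one attempt and no reset: what is moved stays moved. The work goes in short steps, each a Python script; the robot and the scene stay as the last script left them, time stands still between calls to the robot, and variables do not carry over. Pictures are saved under pics/ and viewed, at most 10 in all, crops included, and the job is handed in when it is done.

```bash
ls; mkdir -p pics; python3 - <<'E'
from rig import robot
import cv2,numpy as np
for n in("scene","side"):
    im=robot.grab_frame(n); cv2.imwrite(f"pics/{n}0.png",im[:,:,::-1]); 
    c=robot.camera_info(n);R=cv2.Rodrigues(np.array(c["rvec"]))[0];print(n,c,-R.T@np.array(c["tvec"]))
s=robot.get_state();print(s["ee_pos"],s["tool_rot"],s["time"])
a=cv2.imread("pics/scene0.png");b=cv2.imread("pics/side0.png")
E
```

```text
pics
scene {'fx': 386.7629113910778, 'fy': 386.7629113910778, 'cx': 313.46827505119893, 'cy': 196.13864691495473, 'rvec': array([ 1.80828452, -0.99725263,  0.63986143]), 'tvec': array([-0.35772464,  0.27240507,  1.17174631])} [-0.61340983 -0.80597196  0.74114669]
side {'fx': 395.1750907197852, 'fy': 395.1750907197852, 'cx': 316.78483663418257, 'cy': 204.1610581001316, 'rvec': array([ 1.81219144, -1.89162393,  0.62668626]), 'tvec': array([-0.03466997,  0.49687457,  1.34418666])} [-0.41415909 -0.02696201  1.37210402]
[ 0.14286408 -0.60811482  0.19961245] [[ 9.73487014e-01  2.28742019e-01 -3.48268193e-04]
 [ 2.28742260e-01 -9.73486492e-01  1.01405453e-03]
 [-1.07077500e-04 -1.06683257e-03 -9.99999425e-01]] 0.1
```

View pics/scene0.png

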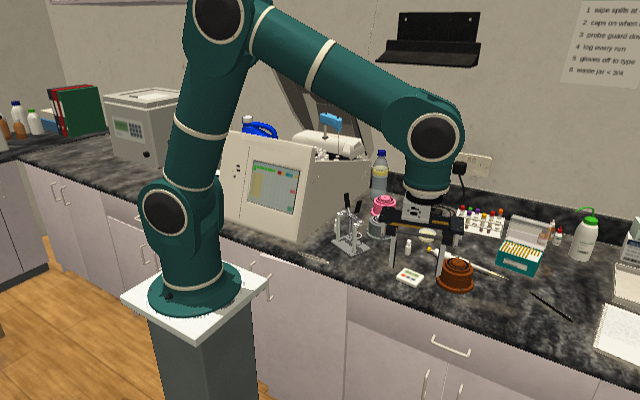

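View pics/side0.png

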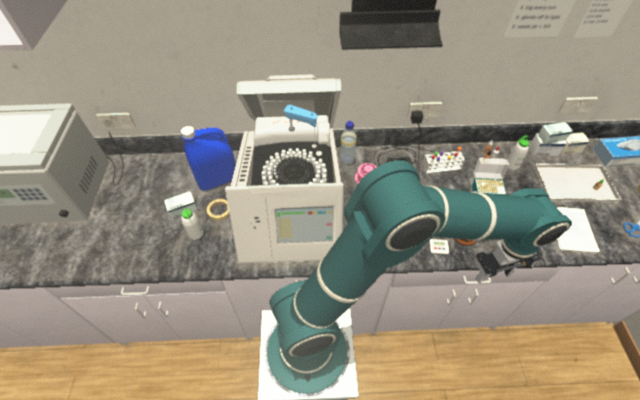

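Scene: the pliers stand is at about (350,232), with a greyish object at (378,235) beside it. The brown hub (457,275) and pink hub (383,207) are decoys. The arm hides this area in the side view. I'll enlarge that region to confirm.

```bash
python3 - <<'E'
import cv2
a=cv2.imread("pics/scene0.png")[180:300,300:460]
cv2.imwrite("pics/c1.png",cv2.resize(a,None,fx=5,fy=5,interpolation=cv2.INTER_CUBIC))
E
```

```text
(no output)
```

View pics/c1.png

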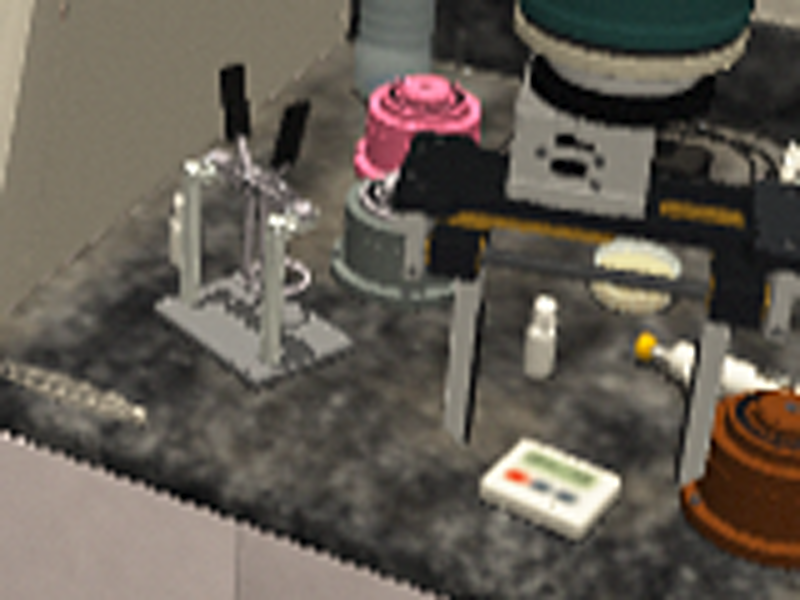

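The grey hub is confirmed at about (380,228): its shaft end is at crop (380,190) and the gripper covers part of it. The pink hub behind it and the brown hub at right are decoys. The stand plate is centred near (351,248), and a bottle stands just left of it at (336,225). Next I'll get rough positions, then look from above with the wrist camera.

```bash
cat > h.py <<'E'
from rig import robot
import cv2,numpy as np
def cast(ci,px,z):
    K=np.array([[ci["fx"],0,ci["cx"]],[0,ci["fy"],ci["cy"]],[0,0,1.]]);R=cv2.Rodrigues(np.array(ci["rvec"]))[0]
    o=-R.T@np.array(ci["tvec"]);d=R.T@np.linalg.inv(K)@np.array([px[0],px[1],1.]);return o+d*(z-o[2])/d[2]
def proj(ci,P):
    R=cv2.Rodrigues(np.array(ci["rvec"]))[0];p=R@np.array(P)+np.array(ci["tvec"])
    return np.array([ci["fx"]*p[0]/p[2]+ci["cx"],ci["fy"]*p[1]/p[2]+ci["cy"]])
def Rd(yaw): # tool y axis along yaw+pi/2 (mod pi), z down
    c,s=np.cos(yaw),np.sin(yaw);return np.array([[c,s,0],[s,-c,0],[0,0,-1.]])
def snap(n,f):
    ci=robot.camera_info(n);im=robot.grab_frame(n);cv2.imwrite(f"pics/{f}.png",im[:,:,::-1]);return ci,im
E
python3 - <<'E'
from h import *
c=robot.camera_info("scene")
for n,p,z in[("hub",(381,238),0.012),("stand",(351,248),.01),("bott",(337,233),0),("brown",(457,288),0),("bottle",(408,254),0),("timer",(410,277),.016),("pads",(352,203),.17),("padL",(346,195),.19),("padR",(359,202),.19)]:
    print(n,cast(c,p,z).round(3))
w=robot.camera_info("wrist");R=cv2.Rodrigues(w["rvec"])[0];print(w, -R.T@w["tvec"],R)
for p in([.4,-.42,.45],[.45,-.4,.5],[.4,-.35,.55]):
    for y in(0,.23,-1.57): print(p,y,robot.ik(p,Rd(y)))
E
```

```text
hub [ 0.544 -0.371  0.012]
stand [ 0.428 -0.308  0.01 ]
bott [ 0.508 -0.208  0.   ]
brown [ 0.415 -0.673  0.   ]
bottle [ 0.514 -0.484  0.   ]
timer [ 0.37  -0.54   0.016]
pads [ 0.453 -0.291  0.17 ]
padL [ 0.46  -0.264  0.19 ]
padR [ 0.435 -0.325  0.19 ]
{'fx': 322.3562525673356, 'fy': 322.3562525673356, 'cx': 315.4062200671849, 'cy': 202.19759741341326, 'rvec': array([-2.30925595,  1.82946802,  0.22172099]), 'tvec': array([-0.6247022 , -0.02518408,  0.38929039])} [ 0.20914578 -0.59300624  0.38345237] [[ 0.2286513  -0.97350779 -0.00108345]
 [-0.94558272 -0.22235682  0.23755162]
 [-0.23149927 -0.053292   -0.97137431]]
[0.4, -0.42, 0.45] 0 [ 0.82557299  0.22217895 -0.08752324  1.32658564  0.01926784  1.5936467
 -0.8301655 ]
[0.4, -0.42, 0.45] 0.23 [ 0.85888218  0.22371051 -0.13001048  1.32536864  0.02877347  1.59433015
 -0.60804268]
[0.4, -0.42, 0.45] -1.57 [ 0.68989905  0.21915657  0.08484187  1.33153189 -0.0184281   1.59166407
 -2.36845992]
[0.45, -0.4, 0.5] 0 [ 0.75417569  0.277924   -0.11038592  1.14951897  0.03054881  1.7156895
 -0.91839093]
[0.45, -0.4, 0.5] 0.23 [ 0.78118911  0.27945341 -0.14849854  1.14843142  0.04125881  1.71650583
 -0.69643063]
[0.45, -0.4, 0.5] -1.57 [ 0.64052972  0.27458607  0.04902603  1.15408876 -0.01342433  1.71321878
 -2.45498002]
[0.4, -0.35, 0.55] 0 [ 0.78500739  0.14911733 -0.15065241  1.20002149  0.02286666  1.79406185
 -0.9297304 ]
[0.4, -0.35, 0.55] 0.23 [ 0.81756853  0.15075588 -0.19045552  1.19888779  0.02916199  1.79454288
 -0.70510181]
[0.4, -0.35, 0.55] -1.57 [ 0.69482088  0.14561032 -0.04101785  1.20316854  0.00609978  1.79293054
 -2.48521584]
```

```bash
python3 - <<'E'
from h import *
robot.move_ptp([.14,-.608,.42],Rd(.231))
robot.move_ptp([.42,-.37,.42],Rd(-.4))
c,im=snap("wrist","w1")
print(robot.get_state()["time"],robot.get_state()["ee_pos"])
for P in([.544,-.371,.06],[.445,-.3,.12],[.445,-.3,.2]):print(proj(c,P))
c,im=snap("scene","s1");c,im=snap("side","d1")
E
```

```text
2.4083 [ 0.41928729 -0.37098109  0.41960982]
[284.84340275  93.24668439]
[265.23541635 172.47308528]
[255.68314775 181.85495914]
```

View pics/w1.png

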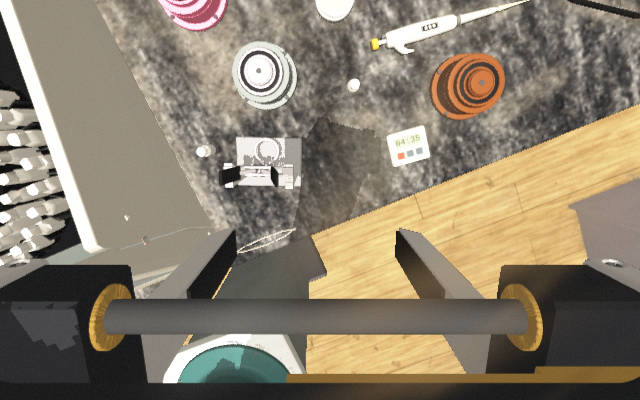

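Wrist view: shaft end at about (259,71), hub flange around (264,75), pliers pads at (230,176) and (274,174), ring at (268,150), and a bottle at (203,151). The brown (482,82) and pink (195,8) hubs are excluded. I'll measure with masks and one crop.

```bash
python3 - <<'E'
import cv2
a=cv2.imread("pics/w1.png")[30:200,190:330]
b=cv2.resize(a,None,fx=3.5,fy=3.5,interpolation=cv2.INTER_CUBIC)
cv2.imwrite("pics/c2.png",b)
E
```

```text
(no output)
```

View pics/c2.png

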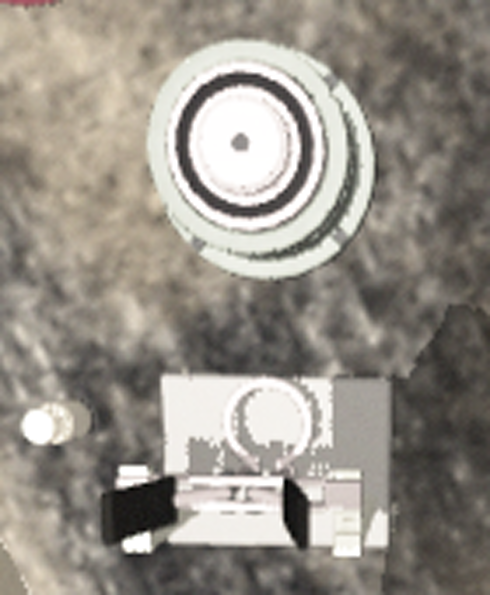

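```bash
python3 - <<'E'
from h import *
import pickle
robot_ci=robot.camera_info("wrist")  # arm unmoved since w1
f=lambda x,y,z:cast(robot_ci,(190+(x+.5)/3.5-.5,30+(y+.5)/3.5-.5),z)
print("hub",f(240,142,.078), "outer collar z.068",f(175,140,.0675),f(326,143,.0675),f(250,232,.0675),f(243,60,.0675))
P=[f(x,y,.01) for x,y in((162,376),(388,377),(388,546),(158,547))]
print(np.round(P,4),np.mean(P,0))
for i in range(4):
    d=P[(i+1)%4]-P[i];print(np.linalg.norm(d),np.arctan2(d[1],d[0]))
print("pads top",f(103,512,.2),f(308,515,.2),"bar",f(240,493,.123))
print("ring",f(268,424,.039))
E
```

```text
hub [ 0.58851873 -0.34831252  0.078     ] outer collar z.068 [ 0.60268517 -0.32107778  0.0675    ] [ 0.57532774 -0.38234788  0.0675    ] [ 0.55441199 -0.33511231  0.0675    ] [ 0.62048613 -0.36294493  0.0675    ]
[[ 0.5158 -0.2563  0.01  ]
 [ 0.4698 -0.3635  0.01  ]
 [ 0.3885 -0.3279  0.01  ]
 [ 0.4361 -0.2144  0.01  ]] [ 0.45257287 -0.29049999  0.01      ]
0.11665536465308073 -1.9764160005180624
0.08871655194521738 2.7292981798002933
0.12308659855804698 1.173990995599596
0.09007335436752506 -0.48361982515865726
pads top [ 0.47009579 -0.26063065  0.2       ] [ 0.44018529 -0.32833073  0.2       ] bar [ 0.45223333 -0.29216638  0.123     ]
ring [ 0.47270029 -0.30120335  0.039     ]
```

```bash
python3 - <<'E'
from h import *
Y=-.41
robot.move_ptp([.5885,-.3483,.28],Rd(Y))
robot.gripper_to(.047)
c,im=snap("wrist","w2")
p=proj(c,[.5885,-.3483,.078]);x,y=p.round().astype(int);print(p,robot.get_state()["ee_pos"],robot.get_state()["opening"],robot.get_state()["time"])
r=60;cr=im[y-r:y+r,x-r:x+r,::-1]
print(x-r,y-r)
cv2.imwrite("pics/c3.png",cv2.resize(cr,None,fx=5,fy=5,interpolation=cv2.INTER_CUBIC))
E
```

```text
[314.98418235 181.27778499] [ 0.58851229 -0.34827406  0.27996991] 0.046949395761961006 4.3083
255 121
```

View pics/c3.png

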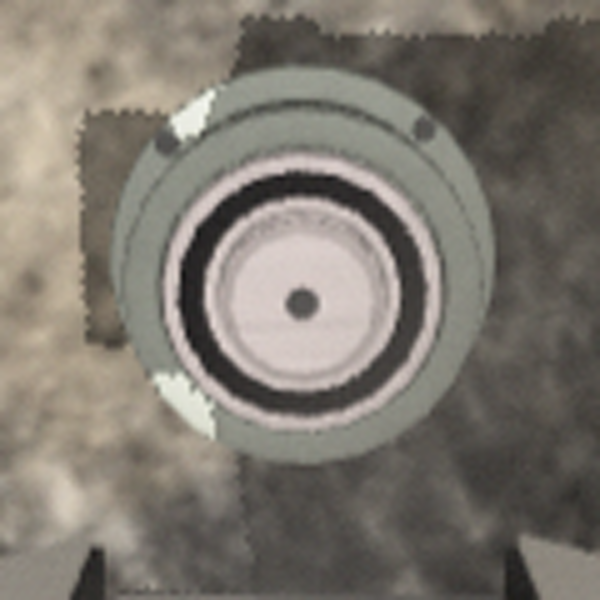

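The dark centre dot sits at crop (302,303), i.e. px (315.0,181.2), exactly as predicted. So the hub axis is (0.5885,-0.3483). Pressing now.

```bash
python3 - <<'E'
from h import *
H=np.array([.5885,-.3483])
robot.move_linear([*H,.10],.15)
print(robot.move_linear([*H,.0765],.02,threshold=22))
s=robot.get_state();print(s["ee_pos"],s["force"],s["time"]);robot.pause(.3)
s=robot.get_state();print(s["ee_pos"],s["force"])
robot.move_linear([*H,.28],.2)
robot.gripper_to(.094)
c,im=snap("wrist","w3")
h=np.array([.4525,-.2915])  # pliers
robot.move_ptp([*h,.30],Rd(-.41))
c,im=snap("wrist","w4");print(robot.get_state()["ee_pos"],robot.get_state()["time"])
x,y=proj(c,[*h,.12]).round().astype(int);print(x,y,proj(c,[*h,.2]))
a=cv2.imread("pics/w3.png")[121:241,255:375];b=im[y-60:y+60,x-60:x+60,::-1]
cv2.imwrite("pics/c4.png",cv2.resize(np.hstack([b,a]),None,fx=3.3,fy=3.3,interpolation=cv2.INTER_CUBIC))
E
```

```text
False
[ 0.5885502  -0.34835866  0.0766353 ] [ 0.07776946  0.14486811 -0.42005834] 6.9833
[ 0.58850494 -0.34831802  0.07653711] [0.20430963 0.85817158 0.40365285]
[ 0.45295944 -0.29171511  0.30017166] 10.0583
315 185 [314.59327337 201.0095929 ]
```

View pics/c4.png

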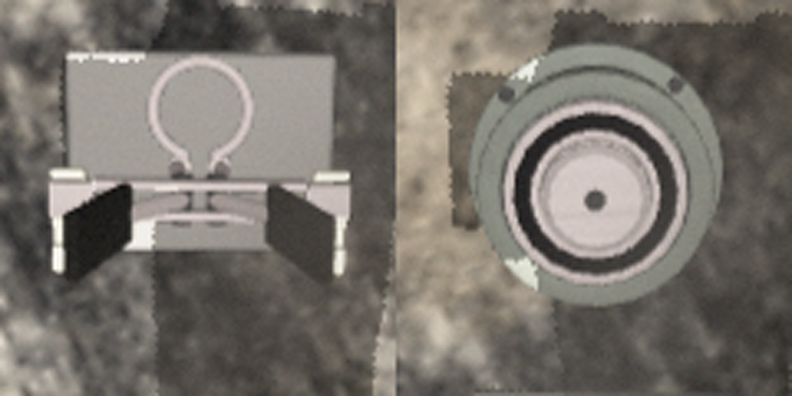

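Both crops are clear: the pliers sit upright with the ring ahead of them, and the hub is undisturbed. The press showed almost no force, though, so I'll compare the collar before and after in the two wrist frames, which were taken from the same pose.

```bash
python3 - <<'E'
import cv2,numpy as np
from h import *
for n in("w2","w3"):
    g=cv2.cvtColor(cv2.imread(f"pics/{n}.png"),cv2.COLOR_BGR2GRAY)
    b=cv2.resize(g[121:241,255:375],None,fx=4,fy=4,interpolation=cv2.INTER_CUBIC)
    m=(b<75).astype(np.uint8)
    cs,h=cv2.findContours(m,cv2.RETR_CCOMP,cv2.CHAIN_APPROX_NONE)
    for i,c in enumerate(cs):
        if len(c)>250:
            e=cv2.fitEllipse(c)
            if max(e[1])<300: print(n,"hole" if h[0][i][3]>=0 else "outer",np.round(e[0],1)/4+[255,121],np.round(e[1],1)/4)
a=[cv2.imread(f"pics/{n}.png")[131:231,265:365] for n in("w2","w3")]
cv2.imwrite("pics/c5.png",cv2.resize(np.hstack(a),None,fx=4,fy=4,interpolation=cv2.INTER_CUBIC))
E
```

```text
w2 outer [358.05  223.275] [29.325 36.4  ]
w2 outer [315.15  179.475] [47.45  48.425]
w2 hole [315.375 179.8  ] [40.225 40.45 ]
w2 outer [355.25 139.95] [27.025 40.25 ]
w3 outer [360.075 220.525] [38.375 43.175]
w3 outer [315.15 179.5 ] [47.5  48.45]
w3 hole [315.35 179.8 ] [40.2   40.375]
w3 outer [354.35  139.475] [29.1   42.275]
```

View pics/c5.png

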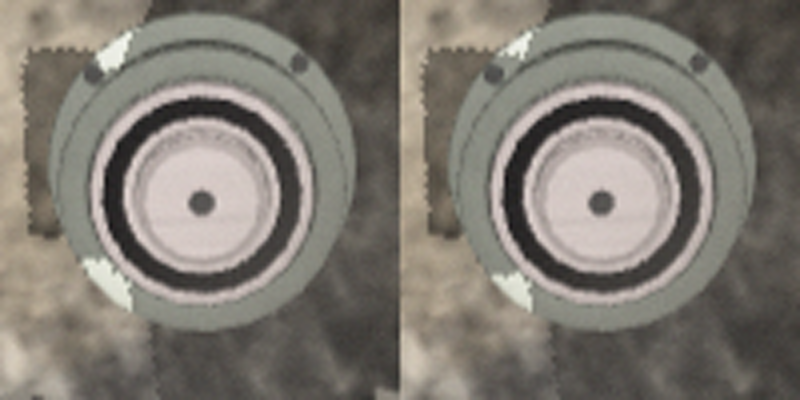

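The two frames are identical, so the collar did not move. The fingertips must reach less far than stated, so I'll press again in small steps and log height and force.

```bash
python3 - <<'E'
from h import *
H=np.array([.5885,-.3483])
robot.move_ptp([*H,.14],Rd(-.41)); robot.gripper_to(.047)
robot.move_linear([*H,.079],.15)
f0=robot.get_state()["force"]
for z in np.arange(.0765,.048,-.0025):
    t=robot.move_linear([*H,z],.03,threshold=30)
    s=robot.get_state();print(round(z,4),t,s["ee_pos"].round(4) if hasattr(s["ee_pos"],"round") else s["ee_pos"],(np.array(s["force"])-f0).round(1),s["opening"])
    if t or abs(s["force"][2]-f0[2])>25:break
print(s["time"])
E
```

```text
0.0765 False [ 0.5888 -0.3485  0.0772] [-0.2  0.4 -1. ] 0.04695577382064889
0.074 False [ 0.5885 -0.3483  0.074 ] [-1.1 -0.3 -0.9] 0.04662329332816413
0.0715 False [ 0.5884 -0.3482  0.0713] [ 1.   0.5 -1. ] 0.04678727571592593
0.069 False [ 0.5884 -0.3482  0.0688] [ 0.3 -1.  -0.6] 0.047007116285369986
0.0665 False [ 0.5884 -0.3482  0.0663] [ 0.1 -1.3 -0.2] 0.046997677944913586
0.064 False [ 0.5884 -0.3482  0.0638] [ 0.3 -0.1 -1.2] 0.0470433346361826
0.0615 False [ 0.5885 -0.3483  0.0614] [ 0.  -0.2 -1.7] 0.047092710321425084
0.059 False [ 0.5884 -0.3483  0.0588] [ 0.3  0.  -1. ] 0.046888669994990535
0.0565 False [ 0.5884 -0.3482  0.0562] [-0.3 -0.2 -0.6] 0.047027599963364114
0.054 False [ 0.5887 -0.3484  0.055 ] [-4.9  2.3 15.1] 0.04690480905963513
0.0515 False [ 0.5889 -0.3485  0.0547] [-17.5   9.1  43.8] 0.04671747343028797
15.1083
```

Contact came only at TCP z = 0.055, with a sideways component, so something doesn't fit. I'll raise slightly and look from outside.

```bash
python3 - <<'E'
from h import *
H=np.array([.5885,-.3483])
robot.move_linear([*H,.058],.03)
cs,a=snap("scene","s2");cd,b=snap("side","d2")
out=[]
for c,im in((cs,a),(cd,b)):
    x,y=proj(c,[*H,.06]).round().astype(int);print(x,y)
    out.append(cv2.resize(im[y-50:y+50,x-50:x+50,::-1],None,fx=4,fy=4,interpolation=cv2.INTER_CUBIC))
cv2.imwrite("pics/c6.png",np.hstack(out))
E
```

```text
381 220
386 199
```

View pics/c6.png

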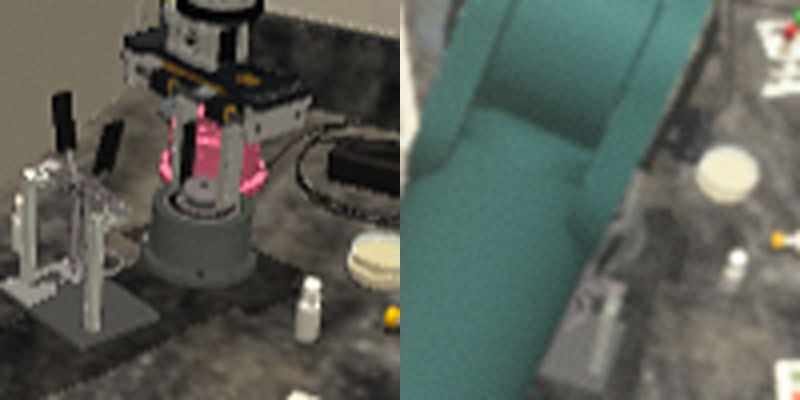

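```bash
python3 - <<'E'
from h import *
c=robot.camera_info("scene");s=robot.get_state();T=np.array(s["tool_rot"]);p=np.array(s["ee_pos"]);print(p,T.round(3),s["force"])
f=lambda P:((proj(c,P)-[331,170])*4).round()
for sg in(-1,1):
    for th in(.0235,.036): print(sg,th,"tip",f(p+T@[0,sg*th,.019]),"tcp",f(p+T@[0,sg*th,0]),"-60mm",f(p+T@[0,sg*th,-.06]))
H=np.array([.5885,-.3483]);print("shaft top",f([*H,.078]),"rim c",f([*H,.06]),"base",f([*H,0]))
for a in(0,1.57,3.14,4.71):print("flange",f([H[0]+.055*np.cos(a),H[1]+.055*np.sin(a),0]))
for a in(.8,1.57,2.4,4.71,5.5):print("rim",f([H[0]+.046*np.cos(a),H[1]+.046*np.sin(a),.06]))
E
```

```text
[ 0.58830262 -0.34819396  0.05744644] [[ 0.917 -0.399 -0.001]
 [-0.399 -0.917  0.   ]
 [-0.001 -0.    -1.   ]] [ 0.46316854 -0.19809086  0.82614654]
-1 0.0235 tip [181. 210.] tcp [183. 192.] -60mm [188. 134.]
-1 0.036 tip [172. 204.] tcp [174. 187.] -60mm [178. 129.]
1 0.0235 tip [216. 230.] tcp [218. 212.] -60mm [224. 153.]
1 0.036 tip [226. 236.] tcp [228. 218.] -60mm [234. 159.]
shaft top [202. 182.] rim c [201. 199.] base [196. 256.]
flange [219. 231.]
flange [143. 240.]
flange [172. 281.]
flange [251. 272.]
rim [182. 177.]
rim [155. 187.]
rim [154. 206.]
rim [248. 212.]
rim [247. 194.]
```

```bash
python3 - <<'E'
from h import *
s=robot.get_state();T=np.array(s["tool_rot"]);p=np.array(s["ee_pos"]);c=robot.camera_info("wrist")
for sg in(-1,1):
  for x in (-.008,.008): print(sg,x,"open tip",proj(c,p+T@[x,sg*.047,.019]),"tcp",proj(c,p+T@[x,sg*.047,0]))
R=cv2.Rodrigues(c["rvec"])[0];print("cam in tool",T.T@(-R.T@c["tvec"]-p),"axis",T.T@R[2])
w,im=snap("wrist","w5")
robot.move_linear([.5885,-.3483,.28],.2)
w,im=snap("wrist","w6")
print(proj(w,[.5885,-.3483,.078]))
for n in("w2","w6"):
    g=cv2.cvtColor(cv2.imread(f"pics/{n}.png"),cv2.COLOR_BGR2GRAY)
    b=cv2.resize(g[121:241,255:375],None,fx=4,fy=4,interpolation=cv2.INTER_CUBIC)
    cs,h=cv2.findContours((b<75).astype(np.uint8),cv2.RETR_CCOMP,cv2.CHAIN_APPROX_NONE)
    for i,q in enumerate(cs):
        if len(q)>250:
            e=cv2.fitEllipse(q)
            if max(e[1])<220 and min(e[1])>150: print(n,np.round(e[0],1)/4+[255,121],np.round(e[1],1)/4)
print(robot.get_state()["time"])
E
```

```text
-1 -0.008 open tip [244.0909667  240.97120102] tcp [237.38871735 252.00559476]
-1 0.008 open tip [242.80518746 217.96692251] tcp [235.84787512 227.01803556]
1 -0.008 open tip [384.92178918 240.97207245] tcp [391.43299695 252.0086453 ]
1 0.008 open tip [386.16883916 217.96374031] tcp [392.92768865 227.01630315]
cam in tool [ 0.06825787  0.00069135 -0.1838525 ] axis [-2.37581800e-01 -3.97712986e-04  9.71367454e-01]
[315.00249823 180.80811483]
w2 [315.15  179.475] [47.45  48.425]
w2 [315.375 179.8  ] [40.225 40.45 ]
w6 [315.2   178.125] [46.95  47.875]
w6 [315.425 178.475] [39.875 40.025]
16.9333
```

The collar did move down, about 4–6 mm (band diameter is 1.1% smaller). The finger outline in the wrist view puts the real fingertips about 5 mm *behind* the TCP, so the hard contact at TCP 0.0547 corresponds to z≈0.060, i.e. flush. I'll press once more to confirm it is at the stop, then move over the pliers.

```bash
python3 - <<'E'
from h import *
H=np.array([.5885,-.3483])
robot.gripper_to(.0455)
robot.move_linear([*H,.068],.2)
f0=np.array(robot.get_state()["force"])
for z in(.058,.0565,.0555,.0545,.0535,.0525,.0515):
    t=robot.move_linear([*H,z],.03,threshold=50);s=robot.get_state();d=np.array(s["force"])-f0
    print(z,t,s["ee_pos"][2].round(4),d.round(1))
    if t or d[2]>45:break
robot.move_linear([*H,.28],.25)
robot.pause(.15)
c,im=snap("wrist","w7");print(robot.get_state()["ee_pos"],robot.get_state()["time"])
for n in("w2","w6","w7"):
    g=cv2.cvtColor(cv2.imread(f"pics/{n}.png"),cv2.COLOR_BGR2GRAY)
    b=cv2.resize(g[121:241,255:375],None,fx=4,fy=4,interpolation=cv2.INTER_CUBIC)
    cs,h=cv2.findContours((b<75).astype(np.uint8),cv2.RETR_CCOMP,cv2.CHAIN_APPROX_NONE)
    for i,q in enumerate(cs):
        e=cv2.fitEllipse(q) if len(q)>20 else ((0,0),(0,0))
        if (max(e[1])<220 and min(e[1])>150) or (8<min(e[1])<40 and abs(e[0][0]-240)<15): print(n,np.round(e[0],1)/4+[255,121],np.round(e[1],1)/4)
E
```

```text
0.058 False 0.0579 [ 0.8 -0.9 -0.6]
0.0565 False 0.0565 [ 0.3 -0.8 -0.3]
0.0555 False 0.0555 [-0.2  0.9 -1.2]
0.0545 False 0.0551 [-2.4  0.5  7.4]
0.0535 False 0.055 [-6.4  3.6 17.9]
0.0525 False 0.0548 [-11.   6.  30.]
0.0515 False 0.0547 [-14.6   8.2  40.7]
[ 0.58822998 -0.34815217  0.27883601] 21.6333
w2 [314.125 226.35 ] [4.65 4.75]
w2 [317.425 219.825] [2.45 3.5 ]
w2 [315.15  179.475] [47.45  48.425]
w2 [315.375 179.8  ] [40.225 40.45 ]
w2 [316.85  126.575] [2.2 3.1]
w6 [313.9   225.275] [4.6 6.9]
w6 [317.55 219.8 ] [2.475 3.15 ]
w6 [315.2   178.125] [46.95  47.875]
w6 [315.425 178.475] [39.875 40.025]
w6 [316.375 126.1  ] [2.625 4.425]
w7 [313.7  225.55] [3.575 8.05 ]
w7 [317.575 219.05 ] [3.975 4.9  ]
w7 [315.2   178.125] [46.925 47.925]
w7 [315.425 178.45 ] [39.85  40.075]
```

The hard stop repeats at the same height and the collar hasn't moved since, so it is flush. In w4 the pliers projected within 1 px of my estimate (0.4525,-0.2915, yaw -0.41). Gripping them now.

```bash
python3 - <<'E'
from h import *
h=np.array([.4525,-.2915])
robot.gripper_to(.094)
robot.move_ptp([*h,.29],Rd(-.41))
robot.move_linear([*h,.152],.12)
robot.pause(.1)
s=robot.get_state();print(s["ee_pos"],s["force"],s["time"])
robot.gripper_to(.03)
robot.pause(.2)
s=robot.get_state();print(s["ee_pos"],s["opening"],s["grasp_force"],s["force"])
snap("wrist","w8")
robot.move_linear([*h,.172],.05)
c,im=snap("wrist","w9")
s=robot.get_state();print(s["ee_pos"],s["opening"],s["grasp_force"],s["force"],s["time"])
a=[cv2.imread(f"pics/{n}.png")[100:300,215:415] for n in("w8","w9")]
cv2.imwrite("pics/c7.png",cv2.resize(np.hstack(a),None,fx=2,fy=2,interpolation=cv2.INTER_CUBIC))
E
```

```text
[ 0.45278461 -0.29169628  0.15261334] [-0.06354276 -1.29013014 -0.50066961] 24.5583
[ 0.45347813 -0.29190702  0.15325181] 0.03895519847780216 30.025477409362793 [-0.43526755  1.32880076 13.73179638]
[ 0.45231197 -0.29142315  0.17179604] 0.03915990625254383 29.979330003261566 [ 0.47447859  0.47769966 -1.50297942] 26.2917
```

View pics/c7.png

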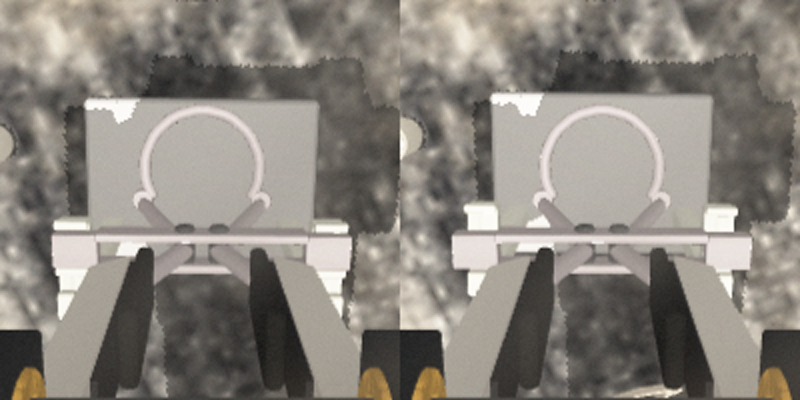

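The pliers are fully squeezed (opening 39 mm) and lifted, with the ring spread at crop-right (600,165) and no slip between the two frames. I'll measure the ring centre in the tool frame, carry it over the hub, and check it there against the shaft dot.

```bash
cat > ring.py <<'E'
from h import *
def ringfit(im,c,ctr):
    # radial search from the predicted centre for the pinkish wire, circle fit of wire mid-line in the ring plane
    s=robot.get_state();p=np.array(s["ee_pos"]);T=np.array(s["tool_rot"]);zr=p[2]-.1143
    f=im.astype(float);col=cv2.GaussianBlur(f[...,0]-f[...,1],(0,0),.8)
    pts=[]
    for a in np.arange(-.6,np.pi+.61,.05):  # arc away from the tips, tool frame angle about ring centre
        d=np.array([np.sin(a),np.cos(a),0]) 
        rs=np.arange(.0215,.0325,.00025)
        v=[]
        for r in rs:
            q=proj(c,p+T@(np.array([*ctr,.1143])+r*d));v.append(cv2.getRectSubPix(col.astype(np.float32),(1,1),(float(q[0]),float(q[1])))[0,0])
        v=np.array(v);w=np.clip(v-np.median(v),0,None)
        if v.max()-np.min(v)>6:
            r=(w*rs).sum()/w.sum();pts.append(np.array(ctr)+r*d[:2])
    pts=np.array(pts)
    for _ in range(3):
        A=np.c_[2*pts,np.ones(len(pts))];x=np.linalg.lstsq(A,(pts**2).sum(1),rcond=None)[0]
        r=np.sqrt(x[2]+x[0]**2+x[1]**2);e=np.abs(np.linalg.norm(pts-x[:2],axis=1)-r);k=e<max(.0008,2*np.median(e));pts=pts[k]
    return x[:2],r,len(pts),e.max()
E
python3 - <<'E'
from ring import *
im=cv2.imread("pics/w9.png")[:,:,::-1];c=robot.camera_info("wrist")
print(im[153,315-15+15],im[152,315],im[185,287],im[170,315])
ctr=np.array([.016,0.])
for _ in range(2):
    ctr,r,n,e=ringfit(im,c,ctr);print(ctr,r,n,e)
E
```

```text
[225 211 207] [192 181 178] [237 229 228] [186 182 175]
[0.01332773 0.00047459] 0.027024648016598513 57 0.0006759275986192581
[0.01324114 0.00041316] 0.027087470218202767 51 0.0004848134986919356
```

```bash
python3 - <<'E'
from ring import *
H=np.array([.5885,-.3483]);T=Rd(-.41);t=H-(T@[.0135,.0004,0])[:2]
p=robot.get_state()["ee_pos"]
robot.move_linear([p[0],p[1],.235],.1)
robot.move_linear([*t,.235],.12)
robot.move_linear([*t,.215],.08);robot.pause(.3)
c,im=snap("wrist","w10")
s=robot.get_state();p=np.array(s["ee_pos"]);print(p,t,s["opening"],s["grasp_force"],s["time"])
ctr=np.array([.0135,0.])
for _ in range(2): ctr,r,n,e=ringfit(im,c,ctr);print(ctr,r,n,e)
print("ring world",p+np.array(s["tool_rot"])@[*ctr,.1143])
q=proj(c,[*H,.078]);x,y=q.round().astype(int);g=cv2.cvtColor(im,cv2.COLOR_RGB2GRAY)[y-12:y+13,x-12:x+13]
print(q,g.min(),np.median(g))
w=np.clip(np.median(g)-40.-g,0,None);yy,xx=np.mgrid[:25,:25]
d=np.array([x-12+(w*xx).sum()/w.sum(),y-12+(w*yy).sum()/w.sum()]);print("dot",d,"spread",np.sqrt((w*(xx-(w*xx).sum()/w.sum())**2).sum()/w.sum()),"hub",cast(c,d,.078))
E
```

```text
[ 0.57634579 -0.3425847   0.21522188] [ 0.57627831 -0.34255193] 0.03878696207672076 29.97937113046646 29.0917
[0.01264833 0.00051637] 0.026958984394040913 61 0.0007384091961716646
[0.0122521  0.00056346] 0.026862914805586 52 0.0008812559951550322
ring world [ 0.58738736 -0.34800313  0.10092557]
[315.23717449 179.45219237] 74 192.0
dot [315.19507324 179.55159787] spread 1.8865710061063896 hub [ 0.58842391 -0.34822062  0.078     ]
```

The hub dot agrees again, to 0.1 mm. I'll lower slowly with a force guard, then use a very light touch on the bearing (ring centre 62.5 mm there) to fix the ring height.

```bash
python3 - <<'E'
from ring import *
H=np.array([.5885,-.3483]);T=Rd(-.41);t=H-(T@[.0130,.0005,0])[:2]
robot.move_linear([*t,.215],.05);robot.pause(.2)
f0=np.mean([np.array(robot.get_state()["force"]) for _ in range(1)],0)
t1=robot.move_linear([*t,.187],.03,threshold=6);robot.pause(.2)
s=robot.get_state();print(t1,s["ee_pos"],(np.array(s["force"])-f0).round(1),s["time"])
if not t1:
    z=.187
    while z>.172:
        z-=.0005
        t1=robot.move_linear([*t,z],.02,threshold=5);robot.pause(.15)
        F=np.mean([(robot.pause(.02),np.array(robot.get_state()["force"]))[1] for _ in range(4)],0)-f0
        s=robot.get_state();print(round(z,4),t1,s["ee_pos"].round(4),F.round(1))
        if t1 or F[2]>2.5: break
c,im=snap("wrist","w11")
print(s["time"],s["opening"])
ctr=np.array([.013,0.])
for _ in range(2): ctr,r,n,e=ringfit(im,c,ctr);print(ctr,r,n,e)
E
```

```text
False [ 0.57683262 -0.34268621  0.18716078] [1.7 0.2 0.1] 30.825
0.1865 False [ 0.5768 -0.3427  0.1865] [ 1.2 -0.2  0.5]
0.186 False [ 0.5768 -0.3426  0.186 ] [ 1.5 -0.2  0.6]
0.1855 False [ 0.5768 -0.3427  0.1855] [1.4 0.1 0.2]
0.185 False [ 0.5768 -0.3427  0.185 ] [ 1.6 -0.1  0.1]
0.1845 False [ 0.5768 -0.3427  0.1845] [ 1.2 -0.   0.4]
0.184 False [ 0.5768 -0.3427  0.184 ] [1.5 0.  0.9]
0.1835 False [ 0.5768 -0.3427  0.1835] [ 1.5 -0.2  0.5]
0.183 False [ 0.5768 -0.3427  0.183 ] [ 1.3 -0.3  0.3]
0.1825 False [ 0.5768 -0.3426  0.1825] [ 1.1 -0.   0. ]
0.182 False [ 0.5768 -0.3427  0.182 ] [ 1.4 -0.3  0.7]
0.1815 False [ 0.5768 -0.3427  0.1815] [1.6 0.2 0.5]
0.181 False [ 0.5768 -0.3427  0.181 ] [1.1 0.  0.2]
0.1805 False [ 0.5768 -0.3426  0.1805] [ 1.6 -0.3 -0.2]
0.18 False [ 0.5768 -0.3426  0.18  ] [ 1.9  0.2 -0.1]
0.1795 False [ 0.5768 -0.3427  0.1795] [ 1.2 -0.   0.1]
0.179 False [ 0.5768 -0.3427  0.179 ] [1.1 0.4 0.2]
0.1785 False [ 0.5768 -0.3427  0.1785] [1.6 0.1 0.1]
0.178 False [ 0.5768 -0.3427  0.178 ] [1.6 0.4 0.1]
0.1775 False [ 0.5768 -0.3426  0.1775] [1.3 0.4 1.5]
0.177 False [ 0.5769 -0.3427  0.1774] [-0.6  0.7  7.3]
40.1583 0.03907374295559342
[ 0.01217412 -0.00246877] 0.024439026038771572 19 0.002560886943958316
[ 0.01351229 -0.00328207] 0.02513788005551437 12 0.0010439314196073537
```

The touch came at TCP z = 0.1774, against 0.1768 predicted, which confirms both the height and the flush bearing. I'll raise to the groove's mid-height, settle and hand in.

```bash
python3 - <<'E'
from ring import *
H=np.array([.5885,-.3483]);T=Rd(-.41);t=H-(T@[.0130,.0005,0])[:2]
robot.move_linear([*t,.1799],.01);robot.pause(.8)
s=robot.get_state();print(s["ee_pos"],t,s["force"],s["opening"],s["grasp_force"],np.abs(s["joint_vel"]).max(),s["time"])
if abs(s["ee_pos"][2]-.1799)<.001: print(robot.sign_off())
E
```

```text
[ 0.57675447 -0.34266499  0.17988548] [ 0.57677673 -0.34265952] [-0.26948536  0.27290799 -1.5027267 ] 0.03891775855141282 29.979347884655 0.0025632909862505896 41.45
the job is handed in; nothing more can be done
None
```

I pressed the bearing flush and handed the job in at 41.5 s, with the pliers held fully squeezed and the spread ring level with the groove; the ring height was set by a light touch (about 7 N) on the bearing and the centring is good to about 1 mm by camera, but sign-off gave no verdict.

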